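# Bed a sample block in the marking press and tread the stamp

### The job

Put the oblong wooden sample block into the rectangular recess of the marking press and push it down until its top is flush with the press bed. Then press the treadle all the way down to its stop, keep it there for a moment so that the stamp marks the block, and let the treadle come back up, leaving the block flush in the bed. Leave the other blocks, the tins, the spray can, the tape roll and the brush where they are.

Things in the scene. Friction and masses are not known exactly. Their poses are not given: they have to be found in the camera images.
- block: The oblong sample block: plain wood, 60 x 40 x 24 mm (its own x, y, z), lying flat on the bench at the start. Origin: centre of its underside, x along the 60 mm side, z up. The only block longer than it is wide; either way round (half a turn) fits. About 45 g.
- block_top (a point): Centre of the block's top face, 24 mm above its origin; axes as the block's.
- press: The marking press, fixed, on a steel base plate 260 x 290 x 10 mm, turned by up to 0.3 rad. Origin on the bench; x points to its back, away from the robot, y to its left, z up. Left (+y): the aluminium bed, 100 (x) x 84 (y) mm, top 46 mm above the bench, with the recess. Right (-y): the treadle. Along its back, from x = +97 mm, a grey housing 50 mm high.
- stamp (a joint): Stamp arm, hinged 118 mm behind the recess centre, linked to the treadle: rad, 0 upright (reaching about 200 mm above the bench, more than 75 mm from the recess centre), 1.6 swung down onto the bed as the treadle reaches its stop.
- nest (a point): Centre of the recess mouth, level with the bed's top, 46 mm above the bench; axes as the press's. Recess 64 mm (x) by 44 mm (y), 3 mm chamfer. Its floor is a dark backing plate, at first 12 mm below the bed top, so that a block set in stands 12 mm proud. The bed has no finger slots: fingers holding the block must stay above it.
- lifter (a joint): Travel of the backing plate under the recess, m: 0 raised (at the start), 0.012 on its hard stop, 24 mm below the bed top, where the block is flush. It slides stiffly: a push of 7 to 15 N on the middle of the block moves it, and it stays where it is left.
- treadle_pad (a point): Centre of the top face of the treadle's ribbed black rubber pad, 80 mm long (x) by 70 mm wide (y); it moves with the treadle. It starts about 75 mm above the bench and lies about 33 mm above it at the stop. Axes as the press's with the treadle up.
- treadle_hinge (a point): Middle of the treadle's hinge axis (along the press's y), 26 mm above the bench at the treadle's back end; the pad centre is 108 mm in front of it (towards the press's -x) when the treadle lies level. Fixed to the press; axes as the press's.
- treadle (a joint): Treadle angle, rad: 0 up (its spring holds it there, front end raised 0.40 rad), 0.40 level, on its stop. Pushing at the pad centre takes about 5 N at first and about 10 N at the stop. It springs back when let go.
- square_block: Bystander: square wooden block 40 x 40 x 24 mm. Origin under its centre.
- round_block: Bystander: round wooden block, 46 mm across, 24 mm high. Origin under its centre.
- tin_a: Bystander: paint tin, 86 mm across, 100 mm high. Origin under its centre.
- tin_b: Bystander: smaller paint tin, 74 mm across, 75 mm high. Origin under its centre.
- spray_can: Bystander: upright spray can, 66 mm across, 190 mm high. Origin under its centre.
- tape_roll: Bystander: roll of tape lying flat, 96 mm across, 25 mm high. Origin under its centre.
- brush: Bystander: paint brush lying flat, about 200 mm long. x along it.
Things that resemble listed ones, but are neither listed nor needed, are in the scene too. Leave any purple look-alike of the block alone.

How it is judged:
On the way, in this order (a step that is already met when the one before it is completed fails the run):
1. the block is in the recess, pushed down flush with the bed (horizontal distance between block_top and nest below 0.005 m and z of block_top in the frame of nest between -0.004 and 0.002 m and angle between the z axis of block and the z axis of press, either way round below 0.06 rad), for 0.2 s.
2. with the block flush, the treadle is held down at its stop (all of step 1 and value of joint treadle above 0.385 rad), for 0.2 s.
At the end, for the whole second after the job is handed in: The oblong block lies at rest in the recess, its top within 2 mm of flush (up to 4 mm below allowed), within 5 mm of the centre and level; the treadle is back up (below 0.05 rad), after being held at its stop (above 0.385 rad) for 0.2 s with the block flush (all of step 1 and value of joint treadle below 0.05 rad and linear speed of block below 0.02 m/s); the robot touches nothing.
It fails at once if a bystander (another block, a tin, the spray can, the tape roll or the brush) is moved more than 30 mm (distance of any of square_block, round_block, tin_a, tin_b, spray_can, tape_roll, brush from where it was at the start of the episode above 0.03 m).
It also fails if it takes over 54 s, if anything falls off the work surface, if the arm or the gripper's body presses on something with over 40 N, if the wrist force passes 120 N, or if a joint passes its speed limit or range.

### The arm

A 6-joint arm with a two-finger parallel gripper is mounted at the origin on the work surface. World frame = base frame: x ahead of the robot, y to its left, z up, the work surface at z = 0. Lengths are in m, angles in rad, forces in N, time in s.
With the tool pointing down it reaches from about 0.25 to 0.775 m from the base axis. Payload 8.9 kg.
Tool frame: the origin (TCP) lies midway between the tips of the shut fingers; the grasp point (between the pads) lies 19 mm behind it (env.grasp_offset is the distance from the TCP to the grasp point, in m); z points along the fingers, y is the direction in which the jaws open and shut (so a half turn about z gives the same grasp; the last joint's range is limited). The gripper opens to 85 mm and grips with 20 to 120 N. Pads are 22 mm wide; open, the fingers measure 114 mm over their backs; the gripper's body (76 mm by 85 mm) begins 54 mm behind the grasp point. The pads swing forward as they close: fully open they stand 13 mm farther back than shut.
Start: joints at [-1.25, 0.291, -0.153, 1.127, 0, 1.431], TCP at [0.233, -0.47, 0.231] pointing down, gripper open.
Joint ranges: [-2.52, 2.52], [-0.91, 1.74], [-1.3, 1.37], [-1.96, 2.02], [-1.52, 1.47], [-3.14, 3.14]. Speed limits (rad/s): [2.22, 2.22, 2.79, 3.14, 3.14, 3.14].

### API

Orientations are given as [roll, pitch, yaw] about the fixed x, y, z axes, in that order (R = Rz(yaw) Ry(pitch) Rx(roll)).
In Python, from cell import env, optics gives the robot as it stands. The module is installed in compiled form; this text tells all that it offers.
- The arm moves only by the shell command python3 -m creep 'ROWS'. ROWS is text: rows parted by semicolons, each of 7 numbers parted by spaces: the shift along the tool's x, y, z in mm, then the turn, a rotation vector about the tool's x, y, z in rad, then the opening, from 0 (shut) to 1 (fully open). A call has 1 to 12 rows; each row is the pose to reach, as a shift and turn from the pose commanded when the call began, along the tool's axes at that moment; what a row does not reach only later rows make up. A row lasts 1/12 s, in which the tool goes at most 41.7 mm and 7.16 degrees, less where a joint would pass 70% of its speed; a pose out of reach is approached as far as the arm can. A call with a gripper value outside its range is refused whole. The fingers move at their own pace and stop on an object; the grip force is fixed at half the most. Time passes only in rows, so rows that repeat a pose let the fingers close. It gives the time, the measured TCP pose, the force and the opening at its end, in the units of the state.
- env.get_state(): the state, without advancing time (a new reading comes with each control period).
- optics.get_image(name): name is "scene" or "side" or "wrist"; returns a dict with "img" (420x560x3 uint8, red, green, blue), "range_z" (420x560 float32, m along the optical axis (not along the pixel's ray), 0 where there is no reading), "fx", "fy", "cx", "cy" (pixels), "R" (3x3) and "t" (3): a world point X has camera coordinates R X + t. Camera axes: x right, y down, z forward; pixel columns grow to the right and rows downward; lengths in m; the calibration is good to about 2 mm. A picture is of the moment at which its call begins.
- env.close_job(): hands the job in, once; it reports no verdict.
The state is a dict: "clock": time; "joints": joint angles; "joint_vel": joint speeds; "effort": joint torques, N m; "ee_pos": TCP position; "orientation": TCP orientation; "wrist_force": force on the tool from outside, world axes, zero at the start; "torque": the same for the moment, N m; "gripper_width": finger opening in m.
Only numpy, scipy, OpenCV 4.12 (cv2) and the standard library are available. Lean on these libraries where they do the work, as an engineer would, in place of code of your own. Each camera call takes 0.05 s, during which the arm holds its last target.

## Working session

There is one attempt and no reset: what is moved stays moved. The work goes in short steps, Python scripts to look and compute and a shell command to move; the robot and the scene stay as the last step left them, time stands still between calls to the robot, and variables do not carry over. Pictures are saved under pics/ and viewed, and the job is handed in when it is done.

```bash
mkdir -p pics; cat > h.py <<'E'
from cell import env, optics
import numpy as np, cv2, pickle
from scipy.spatial.transform import Rotation as Ro
def snap(name,fn):
    d=optics.get_image(name); cv2.imwrite('pics/%s.png'%fn,cv2.cvtColor(d['img'],cv2.COLOR_RGB2BGR)); pickle.dump(d,open('pics/%s.pkl'%fn,'wb')); return d
def load(fn): return pickle.load(open('pics/%s.pkl'%fn,'rb'))
def cloud(d):
    v,u=np.mgrid[0:420,0:560]; z=d['range_z']
    P=np.stack([(u-d['cx'])/d['fx']*z,(v-d['cy'])/d['fy']*z,z],-1)
    W=(P-d['t'])@d['R']; W[z==0]=np.nan; return W
def crop(fn,u0,v0,u1,v1,s,out):
    im=cv2.imread('pics/%s.png'%fn)[v0:v1,u0:u1]; cv2.imwrite('pics/%s.png'%out,cv2.resize(im,None,fx=s,fy=s,interpolation=cv2.INTER_CUBIC))
E
python3 - <<'E'
from h import *
print(env.get_state())
for n in ['scene','side','wrist']: snap(n,n+'0')
E
```

```text
{'clock': 0.0, 'joints': array([-1.25032497e+00,  2.91291800e-01, -1.54150292e-01,  1.12672567e+00,
        2.71079159e-05,  1.43148731e+00]), 'joint_vel': array([ 3.58970591e-04, -1.08041177e-03,  1.21551012e-03, -2.26329719e-04,
        2.29851454e-04, -5.58252804e-05]), 'effort': array([-1.55364010e-03, -5.37135994e+01,  3.31377590e+01,  1.58327830e-02,
       -4.56162870e-04,  2.27802929e-05]), 'ee_pos': array([ 0.23282927, -0.47003143,  0.2307174 ]), 'orientation': array([-3.14023827e+00, -2.17280748e-04,  4.59780212e-01]), 'wrist_force': array([ 0.62184233, -0.27913514, -0.68197778]), 'torque': array([-0.01012626,  0.04122145,  0.01175371]), 'gripper_width': 0.08544629701112554}
```

View pics/scene0.png

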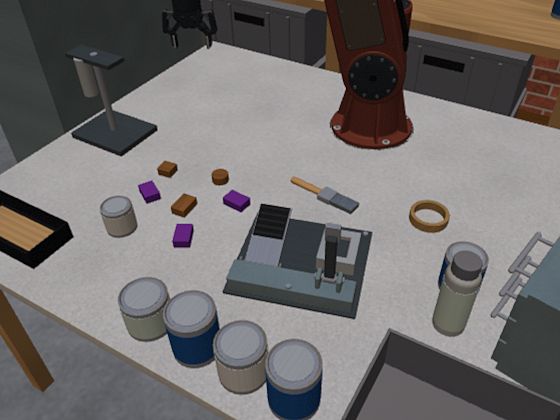

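View pics/side0.png

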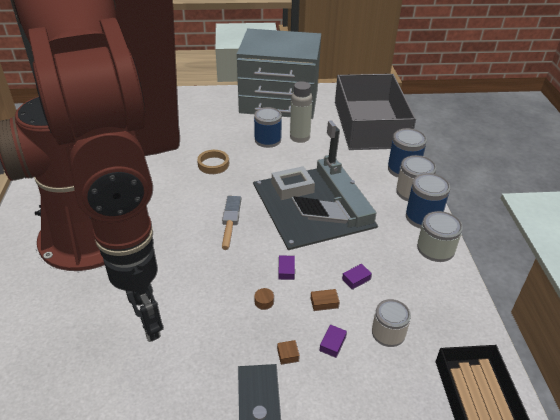

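View pics/wrist0.png

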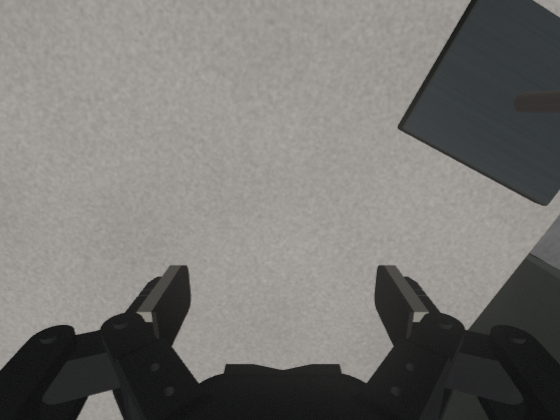

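The oblong block is at scene (184,205) and side (325,300), next to three purple look-alikes. The square block is at side (288,352). The press bed is at side (293,182) and the treadle at side (320,207). Next I'll measure them from depth.

```bash
python3 - <<'E'
from h import *
for fn in ['side0','scene0']:
    d=load(fn);W=cloud(d);im=d['img'].astype(int)
    hsv=cv2.cvtColor(d['img'],cv2.COLOR_RGB2HSV)
    u,v=(325,300) if fn=='side0' else (184,205)
    m=np.zeros((420,560),bool); m[v-16:v+17,u-20:u+21]=1
    # brown
    mm=m&(hsv[...,1]>110)&(hsv[...,0]<20)&(W[...,2]>0.02)&(W[...,2]<0.03)
    p=W[mm]; print(fn,'block',len(p),p.mean(0)); r=cv2.minAreaRect((p[:,:2]*1000).astype(np.float32)); print(r)
    # press bed : z about .046
    bx=(265,160,330,205) if fn=='side0' else (310,215,370,290)
    m=np.zeros((420,560),bool); m[bx[1]:bx[3],bx[0]:bx[2]]=1
    mm=m&(abs(W[...,2]-.046)<.003); p=W[mm]; print('bed',len(p),p.mean(0),cv2.minAreaRect((p[:,:2]*1000).astype(np.float32)))
    m=np.zeros((420,560),bool)
    bx=(245,150,385,250) if fn=='side0' else (215,195,375,320)
    m[bx[1]:bx[3],bx[0]:bx[2]]=1
    mm=m&(abs(W[...,2]-.010)<.003); p=W[mm]; print('plate',len(p),cv2.minAreaRect((p[:,:2]*1000).astype(np.float32)))
crop('side0',240,120,390,250,5,'side0c'); crop('scene0',215,190,380,320,4.5,'scene0c')
E
```

```text
side0 block 354 [ 0.58544904 -0.26293661  0.02441328]
((585.5578002929688, -263.2392578125), (57.31914138793945, 43.464622497558594), 4.9168901443481445)
bed 445 [0.56402226 0.15566885 0.04625786] ((599.2401123046875, 124.71621704101562), (170.33322143554688, 187.07098388671875), 20.335205078125)
plate 2600 ((619.3534545898438, 112.70307922363281), (374.22283935546875, 421.99896240234375), 3.3710198402404785)
scene0 block 227 [ 0.59032449 -0.25829511  0.02258325]
((590.9240112304688, -257.7563781738281), (61.58675003051758, 43.03817367553711), 7.7924885749816895)
bed 655 [0.58392799 0.17628045 0.04586886] ((594.5567016601562, 169.46673583984375), (188.3507537841797, 98.5380630493164), 21.08502197265625)
plate 2917 ((583.8715209960938, 71.98115539550781), (387.4722900390625, 356.35888671875), 34.46815872192383)
```

View pics/side0c.png

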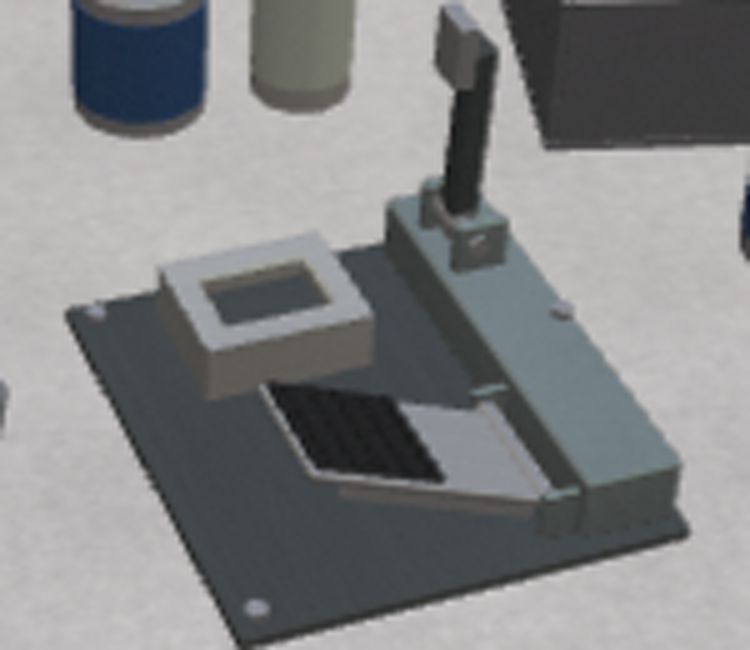

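View pics/scene0c.png

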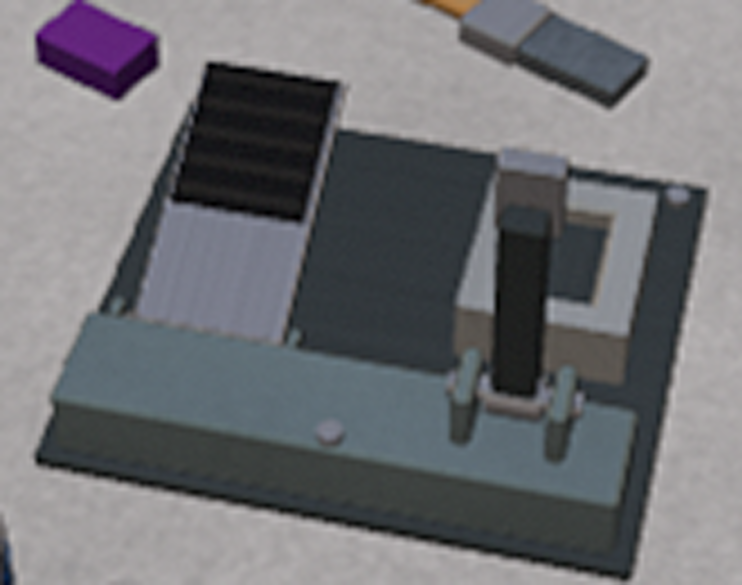

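```bash
cat >> h.py <<'E'
def ray(d,uv,z):
    uv=np.atleast_2d(np.array(uv,float)); c=np.c_[(uv[:,0]-d['cx'])/d['fx'],(uv[:,1]-d['cy'])/d['fy'],np.ones(len(uv))]
    w=c@d['R']; o=-d['R'].T@d['t']; return o+w*((z-o[2])/w[:,2])[:,None]
E
python3 - <<'E'
from h import *
np.set_printoptions(precision=4,suppress=True)
d=load('side0'); s=lambda L:[(240+(x+.5)/5-.5,120+(y+.5)/5-.5) for x,y in L]
def q(n,L,z,d=d,f=s):
    P=ray(d,f(L),z); print(n,P[:,:2].tolist(),'mean',P.mean(0)); e=np.diff(np.r_[P,P[:1]],axis=0); print('  len',np.linalg.norm(e,axis=1),'ang',np.arctan2(e[:,1],e[:,0]))
q('bed',[(158,270),(315,234),(374,318),(215,352)],.046)
q('rec',[(202,285),(305,262),(335,300),(225,326)],.046)
q('plate',[(68,312),(243,645),(688,533)],.010)
d2=load('scene0'); s2=lambda L:[(215+(x+.5)/4.5-.5,190+(y+.5)/4.5-.5) for x,y in L]
q('plate2',[(708,188),(632,578),(38,461)],.010,d2,s2)
q('bed2',[(658,193),(628,332)],.046,d2,s2)
W=cloud(d)
for x,y in [(330,430),(350,430)]: 
    u,v=map(round,s([(x,y)])[0]); print(W[v,u])
print(-d['R'].T@d['t'],-d2['R'].T@d2['t'])
E
python3 - <<'E'
from h import *
crop('side0',255,240,385,360,6,'side0b')
E
```

```text
bed [[0.4924566077154109, 0.18059333435080482], [0.5862900193591906, 0.2100915653367823], [0.6109744548835029, 0.12965025627094517], [0.5191707244367555, 0.10444036210763485]] mean [0.5522 0.1562 0.046 ]
  len [0.0984 0.0841 0.0952 0.0807] ang [ 0.3046 -1.2731 -2.8736  1.9082]
rec [[0.5166057943029359, 0.16519424515470882], [0.5776089993314136, 0.18353099356044655], [0.5908861701425634, 0.14720607366835115], [0.5266077708267038, 0.1271182860240292]] mean [0.5529 0.1558 0.046 ]
  len [0.0637 0.0387 0.0673 0.0394] ang [ 0.292  -1.2204 -2.8387  1.8277]
plate [[0.44064503348881334, 0.19020845422713983], [0.518764966045516, -0.08766407466552772], [0.7635516669565507, -0.018320037490348717]] mean [0.5743 0.0281 0.01  ]
  len [0.2886 0.2544 0.3844] ang [-1.2967  0.2761  2.5682]
plate2 [[0.4395807656546733, 0.19213465312420358], [0.6907276853827933, 0.264213046978803], [0.7691526947083708, -0.009785304013511686]] mean [0.6332 0.1489 0.01  ]
  len [0.2613 0.285  0.3865] ang [ 0.2795 -1.292   2.5919]
bed2 [[0.49145150508658975, 0.1833591161678726], [0.5859861512828827, 0.21055477904528297]] mean [0.5387 0.197  0.046 ]
  len [0.0984 0.0984] ang [ 0.2801 -2.8615]
[ 0.57   -0.0076  0.0816]
[ 0.5811 -0.0033  0.0773]
[ 0.407  -1.0591  0.9963] [1.3218 0.4848 0.8953]
```

View pics/side0b.png

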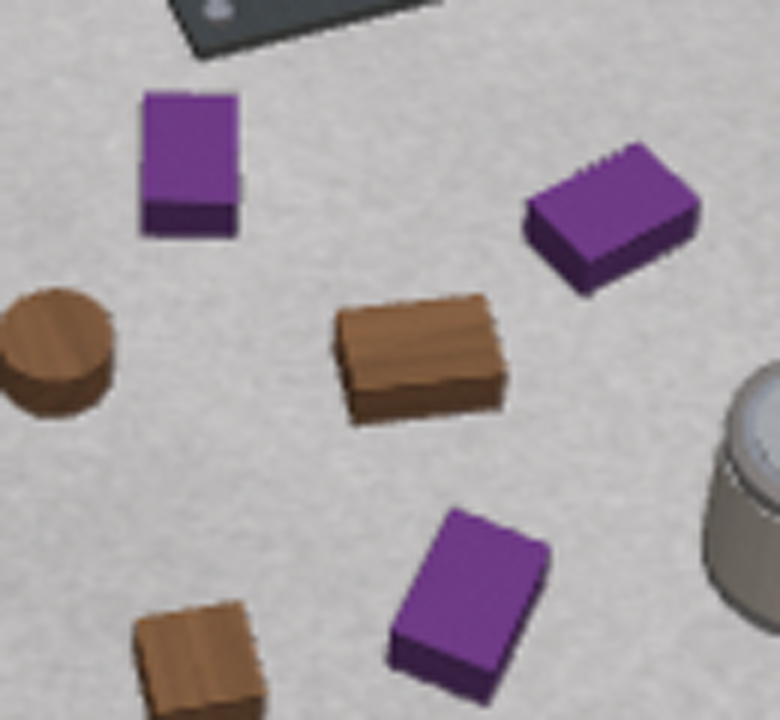

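```bash
cat >> h.py <<'E'
def tool(st=None):
    st=st or env.get_state(); return Ro.from_euler('xyz',st['orientation']).as_matrix(), st['ee_pos']
def togo(p,yaw,st=None):
    "shift mm and rotvec in tool axes to reach TCP p, tool down with yaw"
    R,e=tool(st); T=Ro.from_euler('xyz',[np.pi,0,yaw]).as_matrix()
    return np.round(R.T@(np.array(p)-e)*1000,1), np.round(Ro.from_matrix(R.T@T).as_rotvec(),3)
np.set_printoptions(precision=4,suppress=True)
E
python3 - <<'E'
from h import *
w=load('wrist0'); R,e=tool()
print('cam in tool',R.T@(-w['R'].T@w['t']-e)); print(w['R']@R, w['fx'],w['cx'],w['cy'])
d=load('side0'); L=[(336,312),(486,295),(505,372),(350,390)]
P=ray(d,[(255+(x+.5)/6-.5,240+(y+.5)/6-.5) for x,y in L],.024); print(P,P.mean(0)); ed=np.diff(np.r_[P,P[:1]],axis=0); print(np.linalg.norm(ed,axis=1),np.arctan2(ed[:,1],ed[:,0]))
print(togo([.588,-.260,.20],np.pi+.1))
E
```

```text
cam in tool [ 0.0756  0.0006 -0.1423]
[[ 0.0002  1.     -0.0005]
 [-0.9548  0.0001 -0.2973]
 [-0.2973  0.0005  0.9548]] 318.0539442220513 282.19303874765427 208.35784547865407
[[ 0.5567 -0.2436  0.024 ]
 [ 0.6159 -0.2388  0.024 ]
 [ 0.6173 -0.2769  0.024 ]
 [ 0.5574 -0.2818  0.024 ]] [ 0.5868 -0.2603  0.024 ]
[0.0594 0.0382 0.06   0.0382] [ 0.0817 -1.535  -3.0604  1.5904]
(array([411.5, -30.7,  31. ]), array([-0.   , -0.001, -2.782]))
```

```bash
python3 -m creep '410 -30 30 0 0 -1.4 1;410 -30 30 0 0 -1.4 1;410 -30 30 0 0 -1.4 1;410 -30 30 0 0 -1.4 1;410 -30 30 0 0 -1.4 1;410 -30 30 0 0 -1.4 1;410 -30 30 0 0 -1.4 1;410 -30 30 0 0 -1.4 1;410 -30 30 0 0 -1.4 1;410 -30 30 0 0 -1.4 1;410 -30 30 0 0 -1.4 1;410 -30 30 0 0 -1.4 1'
python3 -c "
from h import *
print(togo([.5868,-.2603,.20],np.pi+.08))"
```

```text
clock: 1.15
ee_pos: [0.5885, -0.2597, 0.2001]
orientation: [-3.141, -0.001, 1.871]
wrist_force: [-0.8, -0.8, -0.4]
gripper_width: 0.0857
(array([-0.1, -1.8,  0.1]), array([ 0.   , -0.001, -1.351]))
```

```bash
python3 -m creep '0 -2 0 0 0 -1.35 1;0 -2 0 0 0 -1.35 1;0 -2 0 0 0 -1.35 1;0 -2 0 0 0 -1.35 1;0 -2 0 0 0 -1.35 1;0 -2 0 0 0 -1.35 1;0 -2 0 0 0 -1.35 1;0 -2 0 0 0 -1.35 1;0 -2 0 0 0 -1.35 1;0 -2 0 0 0 -1.35 1;0 -2 0 0 0 -1.35 1;0 -2 0 0 0 -1.35 1'
python3 -c "
from h import *
snap('wrist','w1')"
```

```text
clock: 2.15
ee_pos: [0.585, -0.2621, 0.201]
orientation: [3.141, -0.001, -3.069]
wrist_force: [-0.4, 0.5, -0.1]
gripper_width: 0.0854
```

View pics/w1.png

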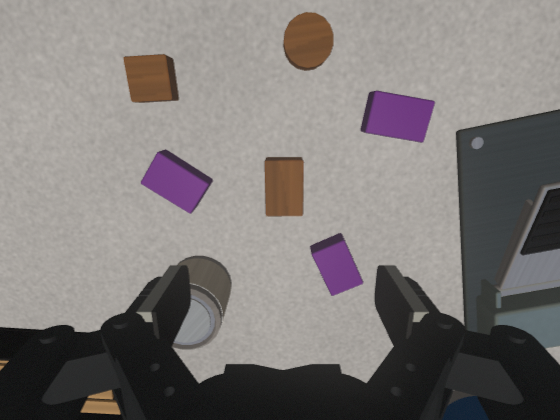

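The block's top face is at (265–303, 158–215), with purple blocks at (336,264) and (176,181).

```bash
python3 - <<'E'
from h import *
crop('w1',240,140,380,310,4,'w1c')
d=load('w1'); P=ray(d,[(264.7,157.5),(303.3,157.3),(303.8,215.7),(265.5,216)],.024); print(P,P.mean(0)); ed=np.diff(np.r_[P,P[:1]],axis=0); print(np.linalg.norm(ed,axis=1),np.arctan2(ed[:,1],ed[:,0]))
print('purple near corners',ray(d,[(310,248),(332,294),(362,282),(340,234)],.02))
E
```

```text
[[ 0.5565 -0.2826  0.024 ]
 [ 0.5535 -0.244   0.024 ]
 [ 0.6149 -0.2378  0.024 ]
 [ 0.6182 -0.2782  0.024 ]] [ 0.5858 -0.2607  0.024 ]
[0.0387 0.0617 0.0406 0.0619] [ 1.6489  0.1012 -1.4896 -3.0714]
purple near corners [[ 0.6533 -0.227   0.02  ]
 [ 0.7095 -0.1958  0.02  ]
 [ 0.6913 -0.1633  0.02  ]
 [ 0.6344 -0.196   0.02  ]]
```

View pics/w1c.png

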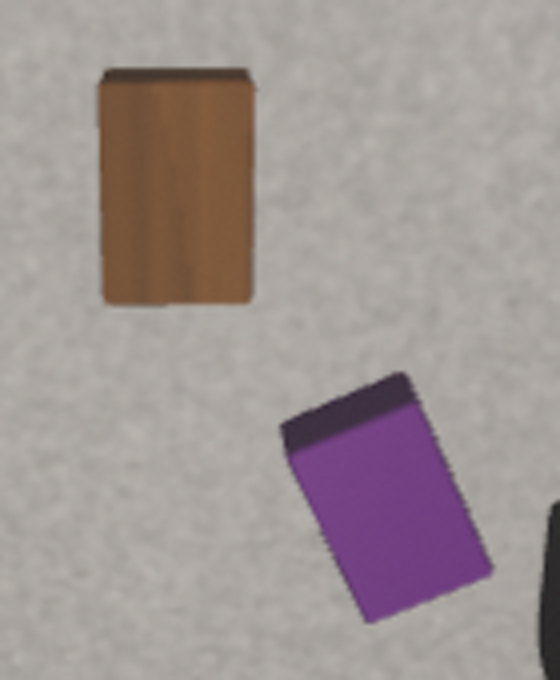

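```bash
python3 -c "
from h import *
print(togo([.587,-.2605,.012],np.pi+.083))"
```

```text
(array([ -2.2,   1.4, 189. ]), array([ 0.   , -0.001, -0.017]))
```

```bash
python3 -m creep '-1 1 40 0 0 -0.01 0.8;-1 1 80 0 0 -0.01 0.8;-1 1 120 0 0 -0.01 0.8;-1 1 130 0 0 -0.01 0.8;-1 1 130 0 0 -0.01 0.8'
python3 -c "
from h import *
print(togo([.587,-.2605,.012],np.pi+.083))"
```

```text
clock: 2.62
ee_pos: [0.5838, -0.2598, 0.0683]
orientation: [3.138, -0.005, -3.066]
wrist_force: [-0.4, -0.2, 0.5]
gripper_width: 0.0682
(array([-3.4, -1.1, 56.2]), array([ 0.004, -0.005, -0.007]))
```

```bash
python3 -m creep '-2 -1 25 0 0 -0.007 0.8;-2 -1 45 0 0 -0.007 0.8;-2 -1 56 0 0 -0.007 0.8;-2 -1 56 0 0 -0.007 0.8;-2 -1 56 0 0 -0.007 0.8'
python3 -c "
from h import *
print(togo([.587,-.2605,.012],np.pi+.083)); snap('wrist','w2'); snap('side','s2'); crop('s2',230,200,400,330,4.5,'s2c')"
```

```text
clock: 3.03
ee_pos: [0.5888, -0.2624, 0.0168]
orientation: [-3.141, 0.001, -3.057]
wrist_force: [-0.0, -0.9, 0.2]
gripper_width: 0.0682
(array([1.7, 2.1, 4.8]), array([-0.001,  0.001,  0.001]))
```

View pics/w2.png

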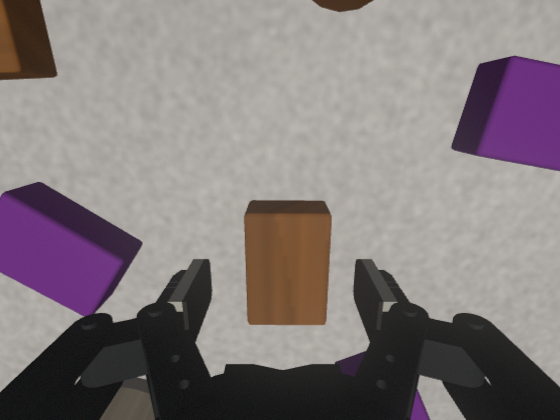

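View pics/s2c.png

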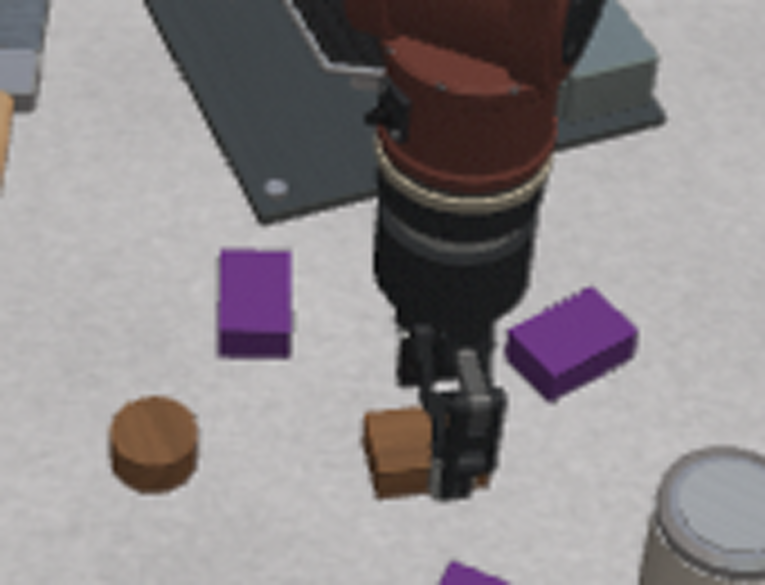

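```bash
python3 -c "
from h import *
d=load('s2'); f=lambda x,y:(230+x/4.5,200+y/4.5)
for z in (.015,.02,.025): print(z,ray(d,[f(432,497),f(470,497)],z))
W=load('w2'); 
P=ray(W,[(246,213),(330,213),(327,324),(248,324)],.024); print(P,P.mean(0))
R,e=tool(); q=W['R']@(e+R@np.array([0,0,0]))+W['t']; print(W['fx']*q[0]/q[2]+W['cx'],W['fy']*q[1]/q[2]+W['cy'])
"
```

```text
0.015 [[ 0.5863 -0.2931  0.015 ]
 [ 0.6054 -0.2943  0.015 ]]
0.02 [[ 0.5854 -0.297   0.02  ]
 [ 0.6044 -0.2982  0.02  ]]
0.025 [[ 0.5845 -0.3009  0.025 ]
 [ 0.6034 -0.3021  0.025 ]]
[[ 0.5586 -0.282   0.024 ]
 [ 0.5554 -0.2446  0.024 ]
 [ 0.6138 -0.2385  0.024 ]
 [ 0.6172 -0.278   0.024 ]] [ 0.5863 -0.2608  0.024 ]
283.0867857112809 270.4897242869883
```

```bash
python3 -m creep '2 1.5 5 0 0 0 0.8;2 1.5 5 0 0 0 0.8;2 1.5 5 0 0 0 0;2 1.5 5 0 0 0 0;2 1.5 5 0 0 0 0;2 1.5 5 0 0 0 0;2 1.5 5 0 0 0 0;2 1.5 5 0 0 0 0;2 1.5 5 0 0 0 0;2 1.5 5 0 0 0 0'
python3 -c "
from h import *
snap('wrist','w3'); snap('side','s3'); crop('s3',280,240,380,330,7,'s3c');print(env.get_state()['gripper_width'])"
```

```text
clock: 3.97
ee_pos: [0.5864, -0.2609, 0.0109]
orientation: [-3.141, 0.001, -3.056]
wrist_force: [-0.1, -0.2, 4.9]
gripper_width: 0.0384
0.03844293315817727
```

View pics/w3.png

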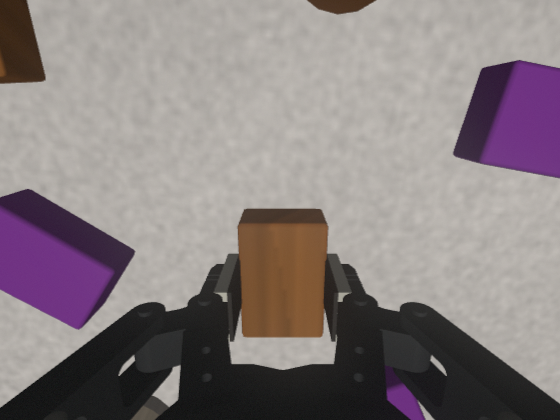

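View pics/s3c.png

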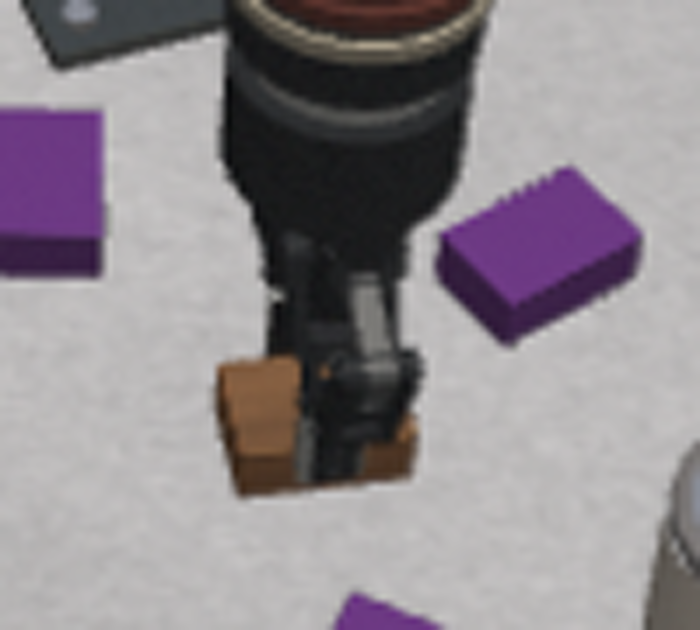

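```bash
python3 -c "
from h import *
d=load('s3'); f=lambda x,y:(280+(x+.5)/7-.5,240+(y+.5)/7-.5)
for z in (.002,.005,.01,.015): print(z,ray(d,[f(335,483),f(302,483)],z)[:,:])
print(ray(d,[f(240,495),f(412,474)],0))
W=cloud(d);
for x,y in [(320,470),(335,470),(350,470),(335,455),(303,470),(303,455),(250,475)]:
  u,v=map(round,f(x,y)); print(x,y,W[v,u])
"
```

```text
0.002 [[ 0.5928 -0.2778  0.002 ]
 [ 0.5819 -0.2772  0.002 ]]
0.005 [[ 0.5922 -0.2802  0.005 ]
 [ 0.5814 -0.2795  0.005 ]]
0.01 [[ 0.5913 -0.2841  0.01  ]
 [ 0.5805 -0.2834  0.01  ]]
0.015 [[ 0.5903 -0.2881  0.015 ]
 [ 0.5796 -0.2874  0.015 ]]
[[ 0.5613 -0.2792  0.    ]
 [ 0.6191 -0.2742  0.    ]]
320 470 [ 0.5831 -0.2936  0.0281]
335 470 [ 0.5879 -0.2925  0.0263]
350 470 [ 0.5952 -0.2904  0.0231]
335 455 [ 0.5874 -0.2923  0.0332]
303 470 [ 0.5803 -0.2855  0.0183]
303 455 [ 0.579  -0.2894  0.0302]
250 475 [ 0.5621 -0.2849  0.0189]
```

```bash
python3 -m creep '0 0 -40 0 0 0 0;0 0 -80 0 0 0 0;0 0 -120 0 0 0 0;0 0 -160 0 0 0 0;0 0 -180 0 0 0 0;0 0 -180 0 0 0 0'
python3 -c "
from h import *
print(togo([.5746,.079,.19],np.pi+.28))"
```

```text
clock: 4.57
ee_pos: [0.5884, -0.2621, 0.196]
orientation: [-3.137, 0.007, -3.056]
wrist_force: [1.0, -1.1, -0.3]
gripper_width: 0.0384
(array([-15.2, 341. ,   4.4]), array([-0.006,  0.006, -0.195]))
```

```bash
python3 -m creep '-15 340 4 0 0 -0.195 0;-15 340 4 0 0 -0.195 0;-15 340 4 0 0 -0.195 0;-15 340 4 0 0 -0.195 0;-15 340 4 0 0 -0.195 0;-15 340 4 0 0 -0.195 0;-15 340 4 0 0 -0.195 0;-15 340 4 0 0 -0.195 0;-15 340 4 0 0 -0.195 0;-15 340 4 0 0 -0.195 0;-15 340 4 0 0 -0.195 0;-15 340 4 0 0 -0.195 0'
python3 -c "
from h import *
snap('wrist','w4'); print(tool()[1]); crop('w4',300,80,500,230,4,'w4c')"
```

```text
clock: 5.57
ee_pos: [0.572, 0.0783, 0.1858]
orientation: [-3.141, -0.001, -2.862]
wrist_force: [0.6, -1.0, 0.2]
gripper_width: 0.0386
[0.5721 0.078  0.1859]
```

View pics/w4.png

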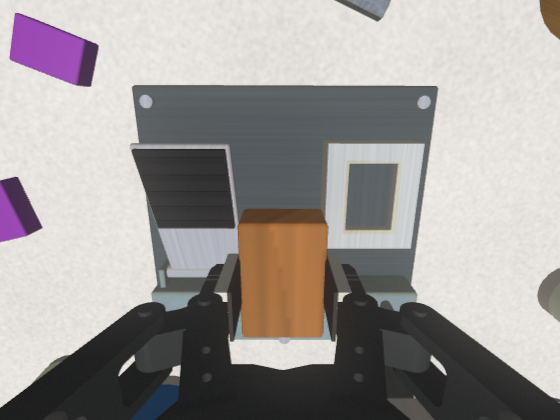

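View pics/w4c.png

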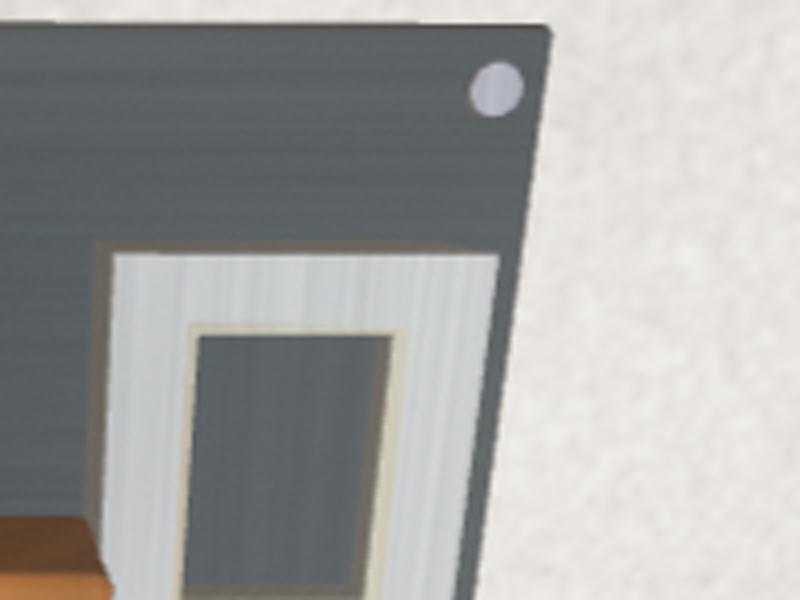

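```bash
python3 -c "
from h import *
crop('w4',310,130,440,260,5.5,'w4d')"
```

```text
(no output)
```

View pics/w4d.png

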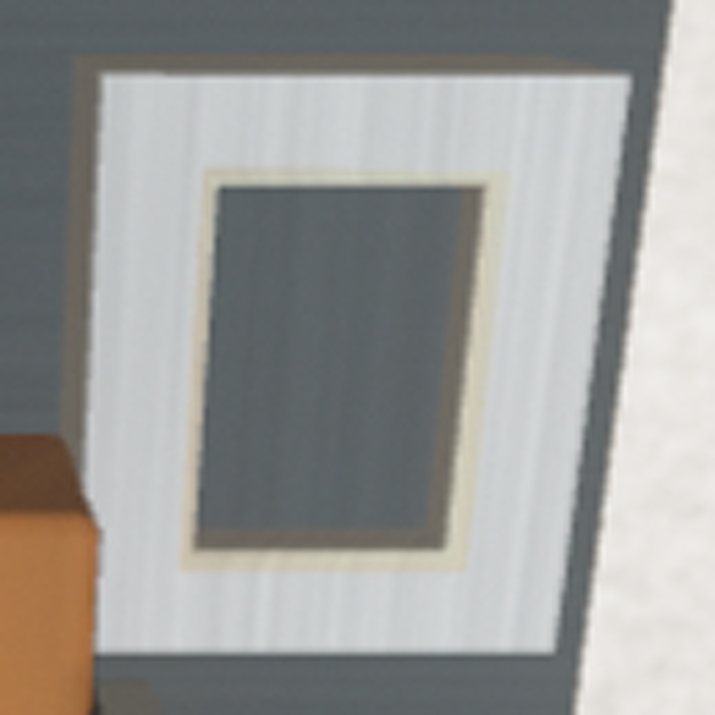

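```bash
python3 - <<'E'
from h import *
crop('w4',225,195,345,350,3.8,'w4e')
d=load('w4'); f=lambda L:[(310+(x+.5)/5.5-.5,130+(y+.5)/5.5-.5) for x,y in L]
def q(n,L,z,d=d,f=f):
    P=ray(d,f(L),z); print(n,P[:,:2].tolist(),'mean',P.mean(0)); e=np.diff(np.r_[P,P[:1]],axis=0); print('  len',np.linalg.norm(e,axis=1),'ang',np.arctan2(e[:,1],e[:,0]))
q('outer',[(204,168),(509,173),(466,573),(181,573)],.046)
q('bedtop',[(100,72),(632,75),(555,655)],.046)
g=lambda L:L
q('plate',[(133,86),(437,86)],.010,f=g)
E
```

```text
outer [[0.5245217776108382, 0.12326613732043115], [0.5116968046286164, 0.17085590861508526], [0.5782745755360854, 0.19030151779113497], [0.5919075626141563, 0.14285975875129725]] mean [0.5516 0.1568 0.046 ]
  len [0.0493 0.0694 0.0494 0.0702] ang [ 1.834   0.2842 -1.291  -2.8586]
bedtop [[0.5146805879721369, 0.10231269567913696], [0.4918175831440702, 0.1836481813624618], [0.5883917324819358, 0.21117017492108642]] mean [0.5316 0.1657 0.046 ]
  len [0.0845 0.1004 0.1315] ang [ 1.8448  0.2776 -2.166 ]
plate [[0.5174254214964314, -0.08364337308553625], [0.4389589456145109, 0.1898118072835095]] mean [0.4782 0.0531 0.01  ]
  len [0.2845 0.2845] ang [ 1.8502 -1.2914]
```

View pics/w4e.png

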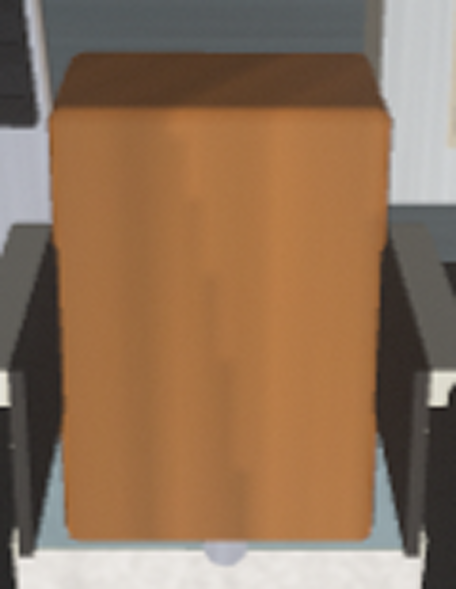

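```bash
python3 - <<'E'
from h import *
d=load('w4'); R,e=tool(); f=lambda L:[(225+(x+.5)/3.8-.5,195+(y+.5)/3.8-.5) for x,y in L]
for h in (.007,.010,.013,.016):
    P=ray(d,f([(50,108),(390,108),(375,540),(65,540)]),e[2]+h); T=(P-e)@R; ed=np.diff(np.r_[T,T[:1]],axis=0)
    print(h,T.mean(0)[:2],np.linalg.norm(ed,axis=1), np.arctan2(ed[:,1],ed[:,0]))
E
```

```text
0.007 [-0.0036 -0.0003] [0.0405 0.0616 0.0416 0.0616] [ 1.5696  3.1312 -1.5724  0.0079]
0.01 [-0.0019 -0.0003] [0.0396 0.0602 0.0407 0.0602] [ 1.5696  3.1312 -1.5724  0.0079]
0.013 [-0.0001 -0.0003] [0.0387 0.0588 0.0397 0.0588] [ 1.5696  3.1312 -1.5724  0.0079]
0.016 [ 0.0017 -0.0003] [0.0378 0.0575 0.0388 0.0575] [ 1.5696  3.1312 -1.5724  0.0079]
```

```bash
python3 -c "
from h import *
print(togo([.5508,.1563,.08],np.pi+.281))"
```

```text
(array([ -1.1,  81.2, 105.9]), array([-0.   , -0.001, -0.002]))
```

```bash
python3 -m creep '-1 40 0 0 0 0 0;-1 75 0 0 0 0 0;-1 81 0 0 0 0 0;-1 81 40 0 0 0 0;-1 81 80 0 0 0 0;-1 81 100 0 0 0 0;-1 81 105 0 0 0 0;-1 81 105 0 0 0 0;-1 81 105 0 0 0 0;-1 81 105 0 0 0 0'
python3 -c "
from h import *
snap('wrist','w5'); snap('side','s5');print(togo([.5508,.1563,.06],np.pi+.281)); crop('s5',250,130,370,230,6,'s5c')"
```

```text
clock: 6.45
ee_pos: [0.5523, 0.1572, 0.0831]
orientation: [-3.141, 0.003, -2.862]
wrist_force: [0.4, -0.2, -0.3]
gripper_width: 0.0383
(array([ 1.5, -0.7, 23. ]), array([-0.   ,  0.003, -0.001]))
```

View pics/w5.png

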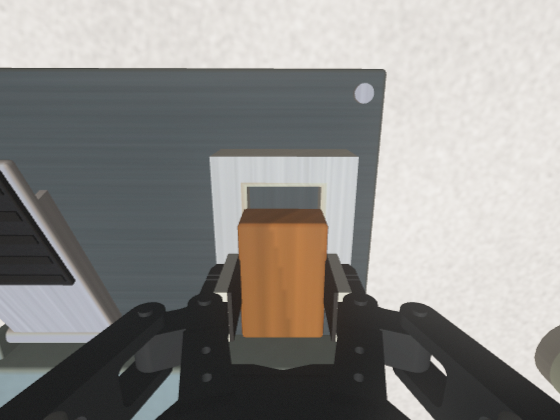

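View pics/s5c.png

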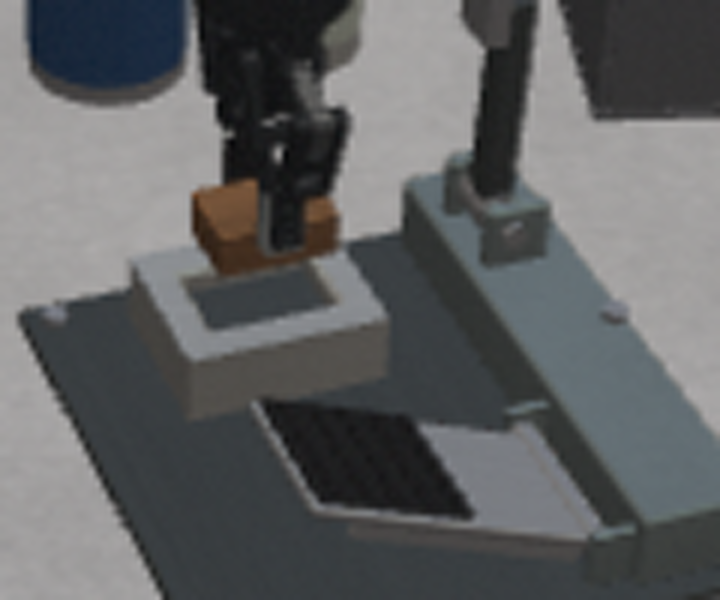

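```bash
python3 -c "
from h import *
d=load('w5'); R,e=tool(); P=ray(d,[(241,184),(327,184),(210,156),(358,156)],.046); print((P-e)@R*1000)"
```

```text
[[ 34.8403 -24.8842  36.8795]
 [ 34.8398  24.7581  36.86  ]
 [ 50.9554 -41.6807  36.8404]
 [ 50.9469  41.4947  36.8078]]
```

```bash
python3 -m creep '1 0 10 0 0 0 0;1 0 18 0 0 0 0;1 0 24 0 0 0 0;1 0 28 0 0 0 0;1 0 31 0 0 0 0;1 0 31 0 0 0 0'
python3 -c "
from h import *
print(togo([.5508,.1563,.046],np.pi+.281))"
```

```text
clock: 7.05
ee_pos: [0.5491, 0.1572, 0.0494]
orientation: [3.141, -0.001, -2.861]
wrist_force: [-0.2, -0.1, -0.8]
gripper_width: 0.0387
(array([-1.4, -1.3,  3.4]), array([ 0.   , -0.001, -0.001]))
```

```bash
python3 -m creep '-0.5 -0.5 2 0 0 0 0;-0.5 -0.5 3 0 0 0 0;-0.5 -0.5 3 0 0 0 0'
python3 -c "
from h import *
snap('wrist','w6'); snap('side','s6');print(env.get_state()['wrist_force'],env.get_state()['ee_pos']); crop('s6',250,130,370,230,6,'s6c')"
```

```text
clock: 7.3
ee_pos: [0.5504, 0.1569, 0.0473]
orientation: [-3.142, 0.0, -2.861]
wrist_force: [-1.0, 0.8, 0.2]
gripper_width: 0.0383
[-0.473   0.0215 -1.0124] [0.5504 0.1569 0.0475]
```

View pics/s6c.png

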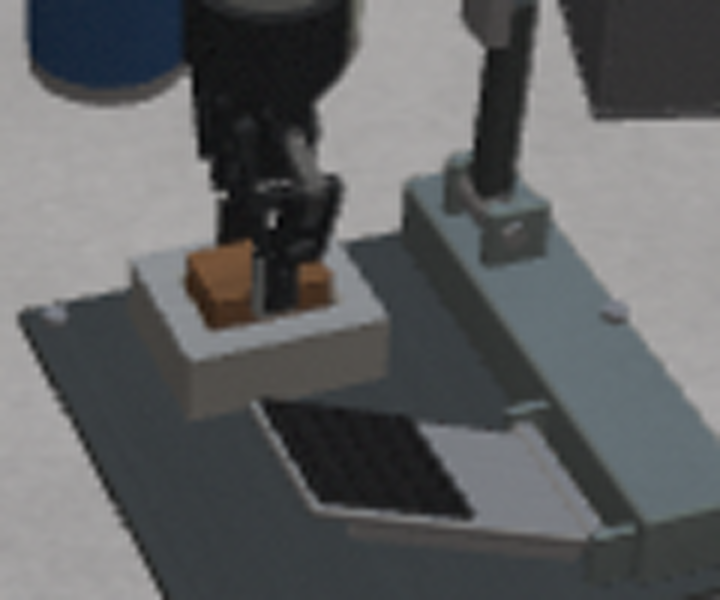

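View pics/w6.png

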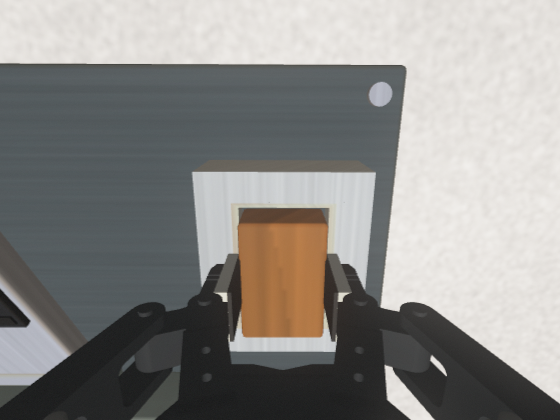

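The block is in the recess and centred at wrist column 284. I'll release it, rise, shut the fingers, then push.

```bash
python3 -m creep '0 0 0 0 0 0 0.8;0 0 0 0 0 0 0.8;0 0 0 0 0 0 0.8;0 0 0 0 0 0 0.8;0 0 -20 0 0 0 0.8;0 0 -50 0 0 0 0.8;0 0 -70 0 0 0 0;0 0 -70 0 0 0 0;0 0 -70 0 0 0 0;0 0 -70 0 0 0 0;0 0 -70 0 0 0 0;0 0 -70 0 0 0 0'
python3 -c "
from h import *
snap('wrist','w7'); snap('side','s7'); crop('s7',250,130,370,230,6,'s7c')
print(togo([.5518,.1566,.075],np.pi+.281))"
```

```text
clock: 8.4
ee_pos: [0.5495, 0.1567, 0.1162]
orientation: [3.141, -0.002, -2.861]
wrist_force: [0.5, 0.1, 0.5]
gripper_width: 0.0005
(array([-1.9, -0.7, 41.5]), array([ 0.   , -0.001, -0.001]))
```

View pics/s7c.png

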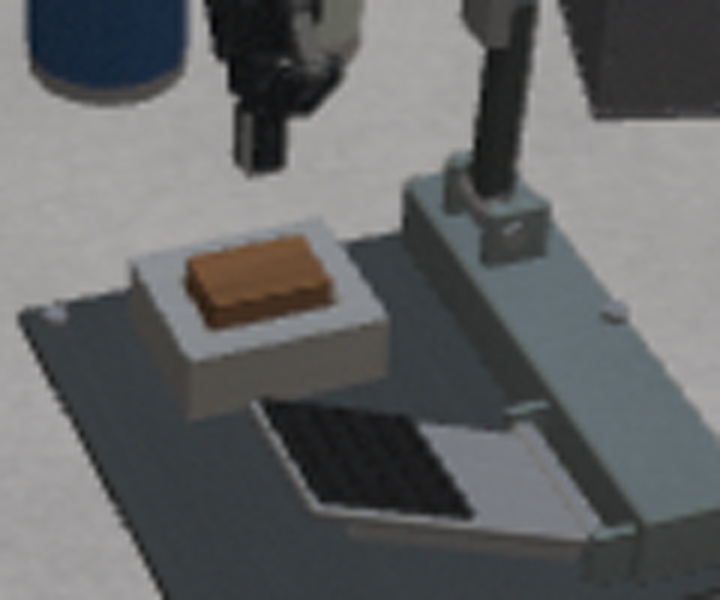

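View pics/w7.png

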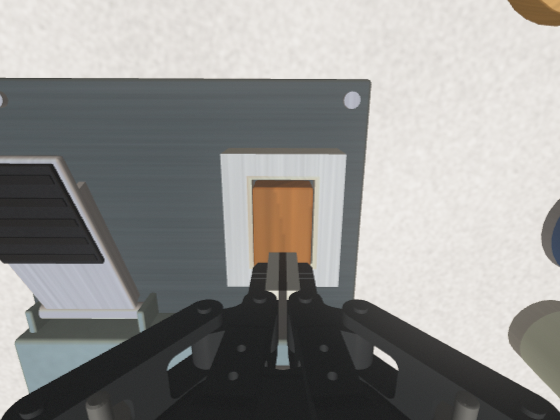

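```bash
python3 -m creep '-1.5 -0.5 35 0 0 0 0;-1.5 -0.5 50 0 0 0 0;-1.5 -0.5 52 0 0 0 0;-1.5 -0.5 54 0 0 0 0;-1.5 -0.5 56 0 0 0 0;-1.5 -0.5 58 0 0 0 0'
```

```text
clock: 9.0
ee_pos: [0.5528, 0.157, 0.0602]
orientation: [-3.141, 0.002, -2.861]
wrist_force: [0.5, -1.0, 0.3]
gripper_width: 0.0003
```

```bash
python3 -m creep '0 0 2 0 0 0 0;0 0 3 0 0 0 0;0 0 4 0 0 0 0;0 0 4 0 0 0 0'
```

```text
clock: 9.33
ee_pos: [0.5526, 0.1569, 0.056]
orientation: [-3.141, 0.002, -2.861]
wrist_force: [0.9, -0.1, 3.7]
gripper_width: -0.0001
```

Contact has been made near z 0.058. I'll keep pushing in small steps.

```bash
python3 -m creep '0 0 2 0 0 0 0;0 0 3 0 0 0 0;0 0 4 0 0 0 0;0 0 5 0 0 0 0;0 0 5 0 0 0 0'
```

```text
clock: 9.75
ee_pos: [0.5526, 0.1569, 0.0508]
orientation: [-3.141, 0.002, -2.861]
wrist_force: [0.4, 0.7, 3.0]
gripper_width: 0.0
```

```bash
python3 -m creep '0 0 1 0 0 0 0;0 0 2 0 0 0 0;0 0 3 0 0 0 0;0 0 3 0 0 0 0'
```

```text
clock: 10.08
ee_pos: [0.5525, 0.1569, 0.0476]
orientation: [-3.141, 0.001, -2.861]
wrist_force: [3.0, 0.3, 3.2]
gripper_width: -0.0006
```

```bash
python3 -m creep '0 0 1 0 0 0 0;0 0 2 0 0 0 0;0 0 2 0 0 0 0;0 0 2 0 0 0 0'
```

```text
clock: 10.42
ee_pos: [0.5526, 0.1569, 0.046]
orientation: [-3.141, 0.002, -2.861]
wrist_force: [0.4, 1.0, 8.9]
gripper_width: 0.0001
```

```bash
python3 -m creep '0 0 0.5 0 0 0 0;0 0 1 0 0 0 0;0 0 1 0 0 0 0'
```

```text
clock: 10.67
ee_pos: [0.5527, 0.157, 0.0459]
orientation: [-3.141, 0.002, -2.861]
wrist_force: [-1.7, -1.6, 18.5]
gripper_width: 0.0003
```

The plate is on its hard stop: z stays at 0.046 while the force climbs to 18 N. I'll lift and check.

```bash
python3 -m creep '0 0 -20 0 0 0 0;0 0 -60 0 0 0 0;0 0 -90 0 0 0 0;0 0 -130 0 0 0 0;0 0 -130 0 0 0 0'
python3 -c "
from h import *
snap('wrist','w8'); snap('side','s8'); crop('s8',250,130,370,230,6,'s8c'); crop('w8',0,80,350,340,2.2,'w8c')
W=cloud(load('s8')); d=load('s8'); m=np.zeros((420,560),bool); m[172:186,285:303]=1
p=W[m]; print(np.median(p,0), p[:,2].std())"
```

```text
clock: 11.08
ee_pos: [0.5548, 0.1573, 0.1809]
orientation: [-3.14, 0.008, -2.861]
wrist_force: [2.5, 0.1, 0.9]
gripper_width: 0.0001
[0.5543 0.1536 0.0461] 0.0022965011889496474
```

View pics/s8c.png

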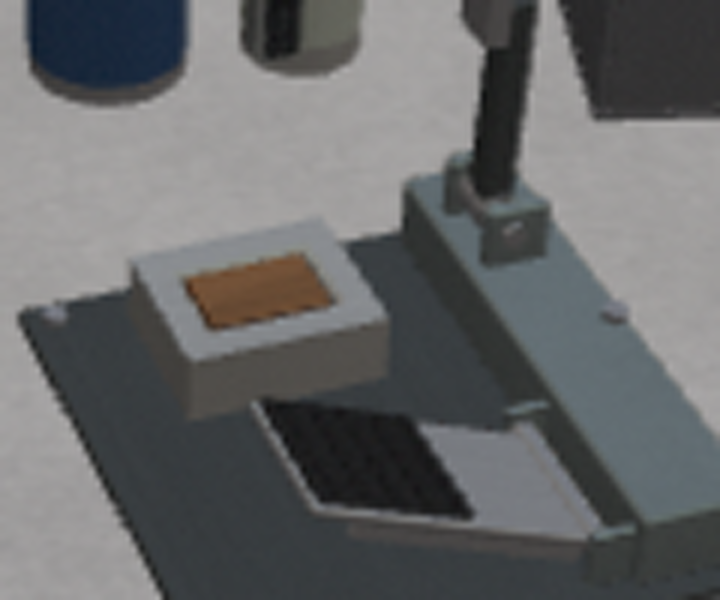

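View pics/w8.png

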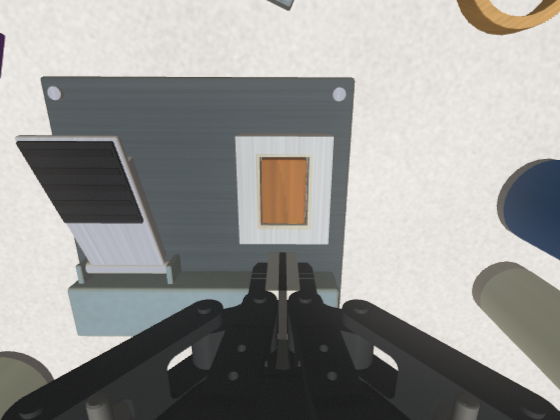

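```bash
python3 - <<'E'
from h import *
d=load('w8'); d2=load('side0'); s=lambda L:[(240+(x+.5)/5-.5,120+(y+.5)/5-.5) for x,y in L]
N=np.array([.5518,.1566,0]); c,sn=np.cos(.281),np.sin(.281); Rp=np.array([[c,-sn,0],[sn,c,0],[0,0,1]])
for n,P in (('wrist',np.r_[ray(d,[(19,142),(112,142)],.0906),ray(d,[(143,222),(64,222)],.0594)]),
 ('side',np.r_[ray(d2,s([(267,385),(316,470)]),.0906),ray(d2,s([(443,482),(402,403)]),.0594)])):
    print(n,P,P.mean(0)); print('  rel nest in press axes',((P-N)@Rp),((P.mean(0)-N)@Rp))
W=cloud(load('w8')); print(W[182,85],W[165,80],W[205,100])
W=cloud(d2); print(W[206,311])
E
```

```text
wrist [[ 0.5566 -0.0402  0.0906]
 [ 0.538   0.0242  0.0906]
 [ 0.6081  0.0438  0.0594]
 [ 0.6275 -0.0232  0.0594]] [0.5825 0.0012 0.075 ]
  rel nest in press axes [[-0.05   -0.1904  0.0906]
 [-0.05   -0.1234  0.0906]
 [ 0.0228 -0.124   0.0594]
 [ 0.0228 -0.1938  0.0594]] [-0.0136 -0.1579  0.075 ]
side [[ 0.5388  0.0212  0.0906]
 [ 0.557  -0.0465  0.0906]
 [ 0.6268 -0.0247  0.0594]
 [ 0.614   0.0394  0.0594]] [ 0.5842 -0.0027  0.075 ]
  rel nest in press axes [[-0.0501 -0.1265  0.0906]
 [-0.0513 -0.1966  0.0906]
 [ 0.0218 -0.195   0.0594]
 [ 0.0272 -0.1299  0.0594]] [-0.0131 -0.162   0.075 ]
[0.5786 0.001  0.0773] [ 0.5641 -0.001   0.0825] [0.5979 0.0108 0.07  ]
[ 0.5831 -0.007   0.0804]
```

```bash
python3 -c "
from h import *
N=np.array([.5518,.1566]); c,s=np.cos(.281),np.sin(.281); p=N+np.array([[c,-s],[s,c]])@[-.020,-.160]; print(p)
print(togo([*p,.12],np.pi+.281))"
```

```text
[ 0.577  -0.0027]
(array([  20.6, -160.1,   55.4]), array([-0.   ,  0.002, -0.001]))
```

```bash
python3 -m creep '20 -40 0 0 0 0 0;20 -80 0 0 0 0 0;20 -120 0 0 0 0 0;20 -155 0 0 0 0 0;20 -160 20 0 0 0 0;20 -160 50 0 0 0 0;20 -160 55 0 0 0 0;20 -160 55 0 0 0 0;20 -160 55 0 0 0 0'
python3 -c "
from h import *
print(togo([.577,-.0027,.033],np.pi+.281));snap('side','s9'); crop('s9',230,100,400,260,4,'s9c')"
```

```text
clock: 11.93
ee_pos: [0.5761, -0.002, 0.119]
orientation: [3.141, -0.002, -2.861]
wrist_force: [0.2, -0.0, -0.3]
gripper_width: -0.0001
(array([-0.8, -1. , 86. ]), array([ 0.001, -0.002, -0.   ]))
```

View pics/s9c.png

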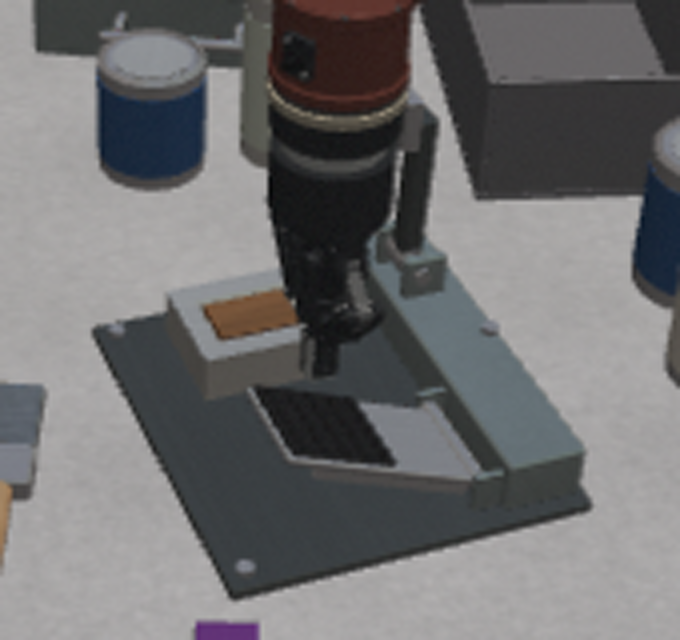

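```bash
python3 -m creep '0 0 25 0 0 0 0;0 0 38 0 0 0 0;0 0 44 0 0 0 0;0 0 49 0 0 0 0;0 0 54 0 0 0 0;0 0 59 0 0 0 0;0 0 64 0 0 0 0;0 0 69 0 0 0 0;0 0 73 0 0 0 0;0 0 77 0 0 0 0;0 0 77 0 0 0 0'
```

```text
clock: 12.9
ee_pos: [0.5771, -0.0025, 0.0434]
orientation: [-3.141, 0.0, -2.861]
wrist_force: [-4.7, -1.7, 7.9]
gripper_width: 0.0002
```

```bash
python3 -m creep '0 0 2 0 0 0 0;0 0 4 0 0 0 0;0 0 6 0 0 0 0;0 0 7 0 0 0 0;0 0 7 0 0 0 0'
```

```text
clock: 13.32
ee_pos: [0.5767, -0.0027, 0.0367]
orientation: [-3.141, -0.0, -2.861]
wrist_force: [-5.7, -1.8, 8.8]
gripper_width: -0.0002
```

```bash
python3 -m creep '0 0 1 0 0 0 0;0 0 2 0 0 0 0;0 0 3 0 0 0 0;0 0 3 0 0 0 0'
```

```text
clock: 13.65
ee_pos: [0.5765, -0.0027, 0.0337]
orientation: [-3.141, -0.001, -2.861]
wrist_force: [-6.8, -3.0, 9.4]
gripper_width: 0.0001
```

```bash
python3 -m creep '0 0 0.5 0 0 0 0;0 0 1 0 0 0 0;0 0 1 0 0 0 0'
```

```text
clock: 13.9
ee_pos: [0.5765, -0.0027, 0.033]
orientation: [-3.14, -0.001, -2.861]
wrist_force: [-7.2, -1.7, 9.6]
gripper_width: 0.0001
```

```bash
python3 -m creep '0 0 0.5 0 0 0 0;0 0 1 0 0 0 0;0 0 1 0 0 0 0'
```

```text
clock: 14.15
ee_pos: [0.5765, -0.0028, 0.0328]
orientation: [-3.14, -0.001, -2.861]
wrist_force: [-10.3, -2.1, 19.7]
gripper_width: -0.0001
```

```bash
python3 -m creep '0 0 0.5 0 0 0 0;0 0 1 0 0 0 0;0 0 1 0 0 0 0'
```

```text
clock: 14.4
ee_pos: [0.5765, -0.0028, 0.0326]
orientation: [-3.14, -0.0, -2.861]
wrist_force: [-13.8, -1.7, 29.6]
gripper_width: 0.0001
```

The treadle is at its stop: z is fixed at 0.0327 while the force climbs. I'll hold 0.5 s, take a picture, then release slowly.

```bash
python3 -m creep '0 0 0 0 0 0 0;0 0 0 0 0 0 0;0 0 0 0 0 0 0;0 0 0 0 0 0 0;0 0 0 0 0 0 0;0 0 0 0 0 0 0'
python3 -c "
from h import *
snap('side','s10'); crop('s10',230,100,400,260,4,'s10c');snap('scene','c10'); crop('c10',215,150,390,330,3.3,'c10c')"
```

```text
clock: 14.9
ee_pos: [0.5765, -0.0028, 0.0326]
orientation: [-3.14, -0.0, -2.861]
wrist_force: [-13.7, -2.2, 29.4]
gripper_width: 0.0001
```

View pics/s10c.png

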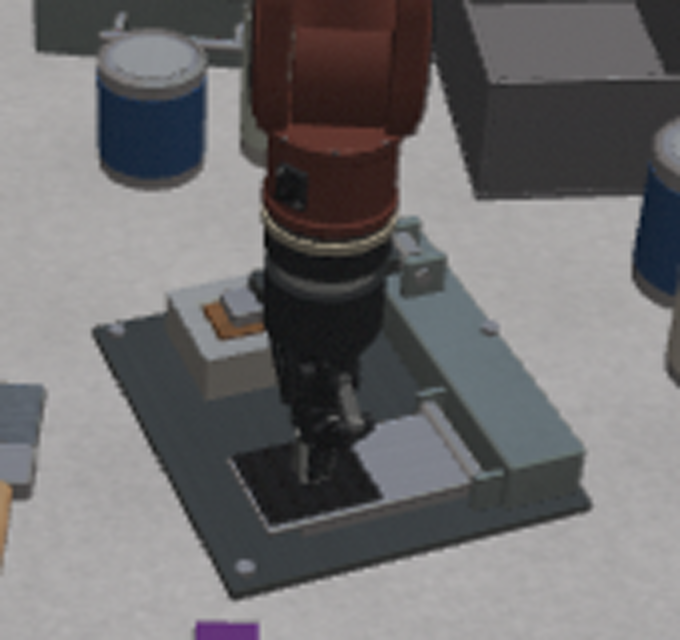

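View pics/c10c.png

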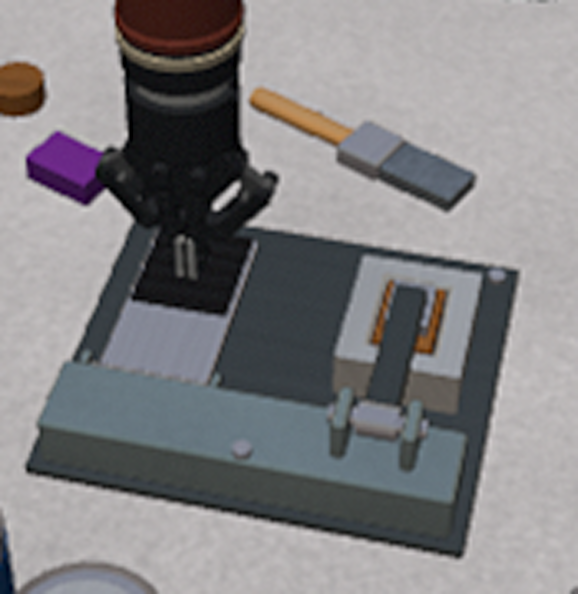

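The treadle is level on its stop (side crop around (310,470)), and the stamp is down on the block (scene crop (410,300)). Now a gradual release.

```bash
python3 -m creep '0 0 -5 0 0 0 0;0 0 -12 0 0 0 0;0 0 -20 0 0 0 0;0 0 -28 0 0 0 0;0 0 -36 0 0 0 0;0 0 -44 0 0 0 0;0 0 -55 0 0 0 0;0 0 -80 0 0 0 0;0 0 -115 0 0 0 0;0 0 -150 0 0 0 0;0 0 -150 0 0 0 0;0 0 -150 0 0 0 0'
python3 -c "
from h import *
snap('side','s11'); crop('s11',230,100,400,260,4,'s11c');snap('wrist','w11')
R,e=tool();print(e);W=cloud(load('w11'));print(W[182,260])"
```

```text
clock: 16.0
ee_pos: [0.5773, -0.0027, 0.1812]
orientation: [-3.14, 0.002, -2.861]
wrist_force: [-1.1, -0.1, -0.9]
gripper_width: 0.0
[ 0.5757 -0.0024  0.1785]
[ 0.558  -0.026   0.0882]
```

View pics/s11c.png

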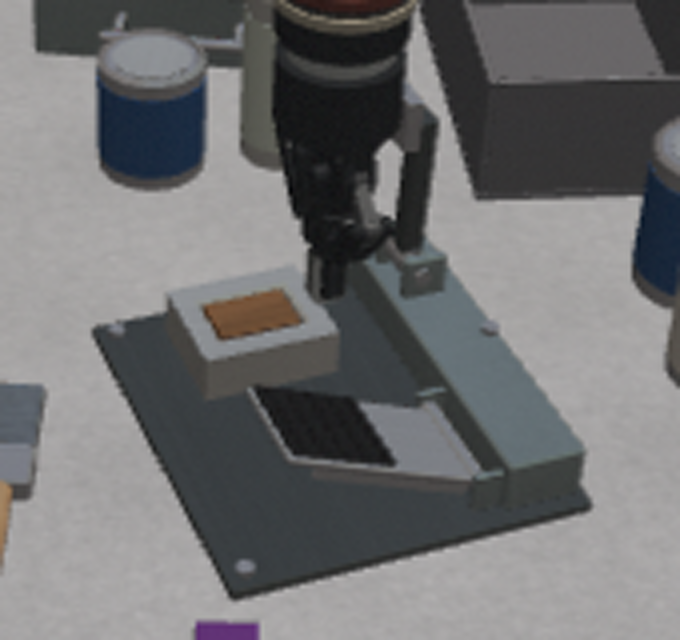

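View pics/w11.png

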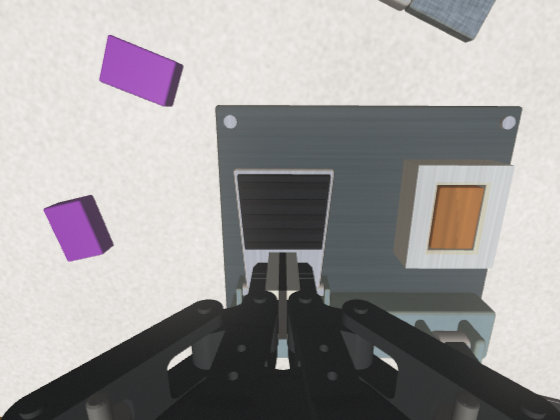

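```bash
python3 -m creep '0 0 0 0 0 0 0;0 0 0 0 0 0 0;0 0 0 0 0 0 0'; python3 -c "
from h import *
W=cloud(load('w11'))
print('block',np.nanmean(W[195:240,440:475].reshape(-1,3),0),'bed',np.nanmean(W[172:180,425:495].reshape(-1,3),0),np.nanmean(W[255:264,415:480].reshape(-1,3),0))
P=ray(load('w11'),[(437,185),(486,185),(476,250),(429,250)],.046);print(P.mean(0))
s=env.get_state();print(s['wrist_force'],abs(s['joint_vel']).max())"
```

```text
clock: 16.35
ee_pos: [0.5761, -0.0024, 0.1782]
orientation: [3.141, -0.002, -2.861]
wrist_force: [-0.1, 0.5, -0.1]
gripper_width: 0.0001
block [0.5497 0.1557 0.0458] bed [0.5136 0.1411 0.0457] [0.591  0.1649 0.0458]
[0.5509 0.1561 0.046 ]
[-0.0747  0.4658 -0.0803] 0.007787823911901458
```

The block top is at 0.0458 m against 0.0457 m for the bed, about 1 mm from the recess centre. The treadle is up and the robot is clear.

```bash
python3 -c "
from h import *
print(env.close_job())"
```

```text
the job is handed in; nothing more can be done
None
```

The block is marked and flush in the press bed, and I handed the job in at about 16.4 s. The hand-in gives no verdict, so the results below come from my own checks.

- **Block:** I gripped the oblong block by its upper edges, set it in the recess and pushed it down with shut fingers. The plate's hard stop showed at z = 0.046 m, where the force rose to about 18 N. After the stamping, the block top measured 0.0458 m and the bed 0.0457 m. The block sat about 1 mm from the recess centre.
- **Treadle:** I pressed it to its stop, where the height held at 0.0327 m while the force rose to about 30 N, and kept it there for more than 0.5 s. The pictures showed the stamp down on the block. After I let go, the treadle and stamp were back up.
- **Rest of the scene:** The robot ended clear of everything, with wrist force near zero. I saw no contact with any bystander. I did not re-measure all their positions at the end.

The push on the block read only 3–9 N while the plate was moving, against the stated 7–15 N. I took those readings between steps, and the final height confirms the full travel. No check failed.

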